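# Load a drape mould in the bench kiln and hold the lid at its vent angle

### The job

Load the cold bench kiln for bending a watch glass: lay the round green glass blank, flat side down, on top of the small domed mould inside so that it balances there level and centred, and let go of it. Then swing the kiln's lid forward from its back stop without letting it drop and hold it 30 degrees open, so that I can fit the vent prop; the lid falls shut by itself, so finish while still holding it there, with the blank still balanced and the other things on the bench left alone.

Things in the scene. Friction and masses are not known exactly. Their poses are not given: they have to be found in the camera images.
- blank: Round flat disc of green glass, 50 mm across, 8 mm thick, 40 g, lying flat on a white tile (90 x 90 mm, 9 mm high, fixed) to the left of the kiln. Origin: centre of its underside; z is its axis (up).
- mould_top (a point): Highest point of the mould fixed in the kiln chamber: a terracotta plinth of 21 mm radius, wider only at its foot, with a domed top (sphere radius 45 mm, dome 5 mm high). It lies on the mould's axis, 98 mm above the bench, 17 mm below the kiln's rim, at least 45 mm from every chamber wall. A flat disc laid on it rocks and settles; each mm off centre tilts it about 1.4 degrees.
- kiln_rim (a point): Centre of the kiln's open top, level with its rim, 115 mm above the bench. The kiln is a fixed grey steel box with white brick lining, 170 mm deep (x) by 210 mm wide (y), walls 26 mm, chamber 118 by 158 mm and 73 mm deep. Its x points from the front (black control panel, towards the robot) to the back, y to its left, z up.
- lid (a joint): Angle of the kiln's lid in rad: 0 = shut, 1.71 (98 degrees) = fully open, leaning back on its stop, where it starts and stays by itself. 30 degrees is 0.524. Lid of 0.7 kg on a free hinge with no stay: forward of about 1.35 rad it falls shut. About 3 N upward at the knob carries it.
- lid_hinge (a point): Middle of the lid's hinge line, level with the rim, 91 mm behind the rim's centre; the line runs along the kiln's y. The lid is 182 mm long from hinge to front edge, 34 mm thick, 214 mm wide.
- lid_knob (a point): Centre of the black ball knob, 30 mm across, on a thin steel stem in the middle of the lid's front edge; the ball stands 18 mm clear of that edge. It can be gripped from above across the kiln's y at every lid angle. With the lid at angle a it lies, from the hinge, x = -213 cos(a) + 22 sin(a) mm along the kiln's x and z = 213 sin(a) + 22 cos(a) mm up.
- beaker: Empty glass beaker, 55 mm across, 70 mm high, standing behind the tile; bystander, leave alone. Origin: centre of its underside.
- vial_blue: Sample vial with blue cap, 28 mm across, 82 mm high, standing; bystander. Origin: centre of its underside.
- tape: Roll of black tape, 55 mm across, 19 mm high; bystander. Origin: centre of its underside.
- tweezers: Steel tweezers 142 mm long, 9 mm high, lying on the bench; bystander. Origin: centre of its underside.
- gauge: Round pressure gauge with brass stem, 96 x 63 x 28 mm, lying face up on the bench; bystander. Origin: centre of its underside.
- spanner: Open-ended spanner, 156 mm long, 6 mm high, lying near the front of the bench; bystander. Origin: centre of its underside.

How it is judged:
On the way:
1. the blank lies balanced on the dome, centred and level, released, while the lid is still open (horizontal distance between blank and mould_top below 0.007 m and z of blank in the frame of mould_top between -0.004 and 0.004 m and angle between blank's own z axis and vertical below 0.18 rad and linear speed of blank below 0.02 m/s and contact force between the fingers and blank below 0.05 N and value of joint lid above 1.4 rad), for 0.4 s.
At the end, for the whole second after the job is handed in: The fingers carry the lid (more than 0.8 N between them) at 30 degrees open, give or take 5; the blank lies at rest on the dome, its centre within 7 mm of the mould's top point, tilted less than 0.18 rad (10 degrees), touched by nothing else (value of joint lid between 0.436 and 0.611 rad and contact force between the fingers and lid above 0.8 N and contact force between blank and lid below 0.01 N and contact force between the arm and blank below 0.01 N and horizontal distance between blank and mould_top below 0.007 m and z of blank in the frame of mould_top between -0.004 and 0.004 m and angle between blank's own z axis and vertical below 0.18 rad and linear speed of blank below 0.02 m/s); the arm keeps its last pose, push and grip.
It fails at once if the lid drops: it swings towards shut faster than 2.5 rad/s (velocity of joint lid below -2.5 rad/s).
It fails at once if a bystander is moved by more than 30 mm (distance of any of beaker, vial_blue, tape, tweezers, gauge, spanner from where it was at the start of the episode above 0.03 m).
It also fails if it takes over 54 s, if anything falls off the work surface, if the arm or the gripper's body presses on something with over 40 N, if the wrist force passes 120 N, or if a joint passes its speed limit or range.

### The arm

A 7-joint arm with a two-finger parallel gripper is mounted at the origin on a cart in front of the work surface, level with it; the furniture and walls round the work are solid. World frame = base frame: x ahead of the robot, y to its left, z up, the work surface at z = 0. Lengths are in m, angles in rad, forces in N, time in s.
With the tool pointing down it reaches from about 0.425 to 0.95 m from the base axis. Payload 4.7 kg.
Tool frame: the origin (TCP) lies on the centre line of the jaws, within the pads' length; the fingertips stand robot.nose_length ahead of it and the grasp point (between the pads) lies 8 mm behind it (robot.nose_length is the distance from the TCP to the fingertips, in m); z points along the fingers, y is the line along which they close (so a half turn about z gives the same grasp; the last joint's range is limited). The gripper opens to 85 mm and grips with 20 to 120 N. Pads are 22 mm wide; open, the fingers measure 114 mm over their backs; the gripper's body (76 mm by 85 mm) begins 54 mm behind the grasp point. The pads swing forward as they close: fully open they stand 13 mm farther back than shut.
Start: joints at [1.225, 0.469, -0.049, 1.532, 0.024, 1.141, -0.082], TCP at [0.21, -0.641, 0.219] pointing down, gripper open.
Joint ranges: [-2.59, 2.59], [-0.33, 1.99], [-1.39, 1.29], [0.1, 2.45], [-1.04, 4.18], [0.21, 1.99], [-2.66, 2.66]. Speed limits (rad/s): [2.57, 2.57, 3.14, 3.14, 3.14, 3.14, 3.14].

### API

Orientations are given as [roll, pitch, yaw] about the fixed x, y, z axes, in that order (R = Rz(yaw) Ry(pitch) Rx(roll)).
In Python, from plant import robot gives the robot as it stands. Calls block until the motion is done:
- robot.goto(position, orientation): joint-space move of the TCP to a pose.
- robot.move_straight(position, vel=0.15, attitude=None, contact_N=None): straight line of the TCP; attitude=None keeps the orientation; vel is the mean speed in m/s. With contact_N (N) it stops when the force on the tool has changed by that much, and returns True; else False.
- robot.move_joints(angles): joint-space move.
- robot.grip(opening, strength=None): opening from 0.0 (shut) to 1.0 (fully open); strength is the grip in N (None keeps the last); returns when the fingers have stopped.
- robot.sleep(seconds).
- robot.inverse_kinematics(position, orientation): joint angles nearest the present ones, or None.
- robot.sense(): the state.
- robot.grab_frame(name): name is "side" or "top"; returns a dict with "image" (420x560x3 uint8, red, green, blue), "range_z" (420x560 float32, m along the optical axis (not along the pixel's ray), 0 where there is no reading), "fx", "fy", "cx", "cy" (pixels), "R" (3x3) and "t" (3): a world point X has camera coordinates R X + t. Camera axes: x right, y down, z forward; pixel columns grow to the right and rows downward; lengths in m; the calibration is good to about 2 mm. A picture is of the moment at which its call begins.
A pose or a line that the arm cannot do raises robot.IKError and nothing moves.
- robot.close_job(): hands the job in; it is judged then, once.
The state is a dict: "t": time; "joint_pos": joint angles; "joint_velocities": joint speeds; "effort": joint torques, N m; "tcp_pos": TCP position; "tcp_rot": TCP orientation; "wrist_force": force on the tool from outside, world axes, zero at the start; "torque": the same for the moment, N m; "opening": opening from 0.0 (shut) to 1.0 (fully open); "gripper_force": force on a finger pad.
Only numpy, scipy, OpenCV 4.12 (cv2) and the standard library are available. Lean on these libraries where they do the work, as an engineer would, in place of code of your own. Each camera call takes 0.05 s, during which the arm holds its last target. There are 200 camera calls.

## Working session

There is one attempt and no reset: what is moved stays moved. The work goes in short steps, each a Python script; the robot and the scene stay as the last script left them, time stands still between calls to the robot, and variables do not carry over. Pictures are saved under pics/ and viewed, at most 10 in all, crops included, and the job is handed in when it is done.

```bash
mkdir -p pics; ls; cat > h.py <<'E'
import numpy as np, cv2
from plant import robot
def snap(n,f):
    d=robot.grab_frame(n); cv2.imwrite('pics/'+f+'.png',d['image'][:,:,::-1]); np.savez(f+'.npz',**{k:v for k,v in d.items()}); return d
def pts(d):
    z=d['range_z']; v,u=np.mgrid[:z.shape[0],:z.shape[1]]
    c=np.stack([(u-d['cx'])/d['fx']*z,(v-d['cy'])/d['fy']*z,z],-1)
    return (c-d['t'])@np.array(d['R'])
def onplane(d,u,v,h):
    r=np.array([(u-d['cx'])/d['fx'],(v-d['cy'])/d['fy'],1])@np.array(d['R']); o=-np.array(d['R']).T@d['t']
    return o+r*(h-o[2])/r[2]
E
python3 - <<'E'
from h import *
for n in('top','side'):
    d=snap(n,n+'0'); print(n,-np.array(d['R']).T@d['t'])
print(robot.nose_length,robot.sense())
E
```

```text
pics
top [0.32114007 0.06455705 1.31306904]
side [-0.05497449  0.90584496  0.72049494]
0.011 {'t': 0.1, 'joint_pos': array([ 1.22507825,  0.46936679, -0.04858327,  1.53357068,  0.02410639,
        1.14102542, -0.08226733]), 'joint_velocities': array([ 6.47273569e-04,  5.53347625e-04,  6.49573700e-04, -3.68470541e-03,
        6.37900837e-04, -1.01356196e-05,  5.43626211e-04]), 'effort': array([ 1.03224578e-03, -5.11514890e+01, -4.68204205e-02, -2.38391286e+01,
        1.07903758e-02,  4.35058711e-03,  1.13965652e-05]), 'tcp_pos': array([ 0.2101237 , -0.64087993,  0.21796392]), 'tcp_rot': array([-3.13980974e+00,  7.42392250e-05,  3.16871987e-01]), 'wrist_force': array([ 0.67290334, -0.24449381, -0.09145838]), 'torque': array([-0.10405216, -0.01704652, -0.0404126 ]), 'gripper_force': 0.0, 'opening': 0.9987397352632333}
```

View pics/top0.png

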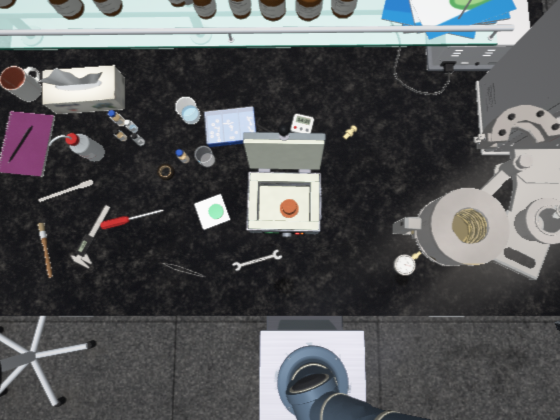

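View pics/side0.png

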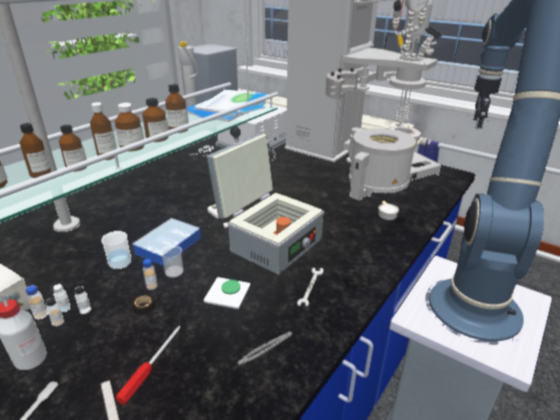

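The top view shows the green blank at about (216,211) on its tile, the kiln centred near (284,203), and the terracotta dome at (289,208). The lid stands back at about (285,152). The side view shows the blank at (231,287) and the dome at (283,224).

```bash
python3 - <<'E'
from h import *
for n in('top','side'):
    d=dict(np.load(n+'0.npz')); im=d['image']; P=pts(d); hsv=cv2.cvtColor(im,cv2.COLOR_RGB2HSV); H,S,V=cv2.split(hsv)
    box=np.zeros(H.shape,bool)
    if n=='top': box[125:245,185:335]=1
    else: box[130:310,195:330]=1
    g=box&(H>55)&(H<90)&(S>80)&(V>80)
    k,l,st,ce=cv2.connectedComponentsWithStats(g.astype(np.uint8)); i=1+np.argmax(st[1:,4]); m=l==i
    print(n,'green',st[i],ce[i],'plane',onplane(d,*ce[i],0.017),'depth',np.median(P[m],0))
    c,_=cv2.findContours(m.astype(np.uint8),0,1); print(' circ',cv2.minEnclosingCircle(c[0]))
    t=box&((H<12)|(H>172))&(S>90)&(V>60)
    k,l,st,ce=cv2.connectedComponentsWithStats(t.astype(np.uint8)); i=1+np.argmax(st[1:,4]); m=l==i
    print(' terra',st[i],ce[i],'plane',onplane(d,*ce[i],0.095),'zs',np.percentile(P[m][:,2],[5,25,50,75,95,100]))
    mm=m&(P[...,2]>0.088); c,_=cv2.findContours(mm.astype(np.uint8),0,1); c=max(c,key=len)
    print(' top circ',mm.sum(),cv2.minEnclosingCircle(c),onplane(d,*cv2.minEnclosingCircle(c)[0],0.094), P[mm].mean(0))
    r=box&(abs(P[...,2]-0.115)<.006)&(S<60); q=P[r][:,:2]; 
    k,l,st,ce=cv2.connectedComponentsWithStats(r.astype(np.uint8)); i=1+np.argmax(st[1:,4]); q=P[l==i][:,:2]
    print(' rim',len(q),st[i],cv2.minAreaRect((q*1000).astype(np.float32)),np.median(P[l==i][:,2]))
    lid=box&(P[...,2]>0.15); q=P[lid]; print(' lid',lid.sum(),q.min(0),q.max(0))
    kn=box&(V<60)&(P[...,2]>0.25); print(' knob',kn.sum(),P[kn].mean(0) if kn.any() else 0)
E
python3 -c "
import cv2
a=cv2.imread('pics/top0.png')[120:250,180:340];b=cv2.imread('pics/side0.png')[130:310,190:340]
a=cv2.resize(a,None,fx=2.4,fy=2.4);b=cv2.resize(b,(int(150*312/180*1.0),312));cv2.imwrite('pics/c.png',cv2.hconcat([a,b]))"
```

```text
top green [209 205  14  13 125] [215.464 210.496] plane [0.52146438 0.30178454 0.017     ] depth [0.52017925 0.30287134 0.0182864 ]
 circ ((215.54762268066406, 210.6904754638672), 6.584022045135498)
 terra [280 199  18  19 269] [288.61710037 207.98141264] plane [0.51642506 0.0683832  0.095     ] zs [0.04929246 0.0540526  0.09318629 0.09760513 0.10097531 1.31306904]
 top circ 152 ((288.8636474609375, 205.5), 6.881917476654053) [0.52411285 0.06763081 0.094     ] [0.52075767 0.067557   0.11303417]
 rim 2000 [ 247  168   74   63 2000] ((540.0469360351562, 82.33576202392578), (214.36985778808594, 183.75440979003906), 88.28656768798828) 0.11552354253680219
 lid 2712 [ 0.32114007 -0.02695943  0.15011953] [0.68839957 0.18622998 1.31306904]
 knob 132 [0.5973038  0.07653867 0.54959777]
side green [222 279  18  15 199] [230.70351759 285.98492462] plane [0.51752243 0.30480587 0.017     ] depth [0.51833233 0.30419298 0.01634972]
 circ ((230.3478240966797, 285.9130554199219), 8.900418281555176)
 terra [274 217  17  17 168] [282.02380952 223.55357143] plane [0.51303121 0.08942936 0.095     ] zs [0.05901881 0.0808798  0.09222423 0.09527201 0.098054   0.72049494]
 top circ 103 ((283.5, 221.0), 6.800835609436035) [0.51836648 0.07470665 0.094     ] [0.50816739 0.09044368 0.1066533 ]
 rim 1361 [ 230  193   92   51 1361] ((538.74365234375, 85.75054168701172), (212.32374572753906, 186.0691680908203), 88.33340454101562) 0.11396904358690657
 lid 3598 [-0.05497449 -0.21333348  0.15003399] [1.05476176 0.90584496 0.72049494]
 knob 58 [0.14472353 0.68064865 0.61001498]
```

View pics/c.png

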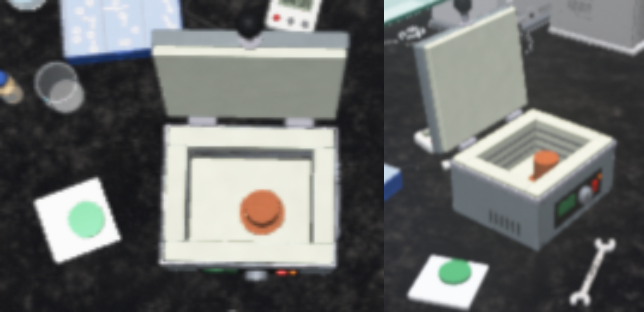

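The crop agrees with the first measurements. In it the dome sits at (262,207), right of the kiln's centre, and the knob is dark at (250,42) on the lid's top edge. Next I'll refine the dome and rim, and move above the blank.

```bash
python3 - <<'E'
from h import *
from scipy.optimize import least_squares
for n,b in(('top',(125,245,185,335)),('side',(130,310,195,330))):
    d=dict(np.load(n+'0.npz')); P=pts(d); H,S,V=cv2.split(cv2.cvtColor(d['image'],cv2.COLOR_RGB2HSV))
    box=np.zeros(H.shape,bool); box[b[0]:b[1],b[2]:b[3]]=1
    m=box&((H<12)|(H>172))&(S>90)&(V>60)&(P[...,2]>.0925)&(P[...,2]<.11)&(abs(P[...,0]-.52)<.03)&(abs(P[...,1]-.07)<.03); q=P[m]
    s=least_squares(lambda c:np.linalg.norm(q-c,axis=1)-.045,[.52,.07,.053],loss='soft_l1',f_scale=.001).x
    print(n,len(q),'mean',q.mean(0),'range',q.min(0),q.max(0),'sphere',s+[0,0,.045])
    r=box&(abs(P[...,2]-0.115)<.005)&(S<60); q=P[r][:,:2]
    for y0 in(.02,.05,.08,.11,.14):  # rim extents in x
        w=q[abs(q[:,1]-y0)<.01][:,0]; w=np.sort(w); k=np.argmax(np.diff(w)); print('  y',y0,w[:2],w[k],w[k+1],w[-2:])
    for x0 in(.5,.53,.56):
        w=q[abs(q[:,0]-x0)<.01][:,1]; w=np.sort(w); k=np.argmax(np.diff(w)); print('  x',x0,w[1],w[k],w[k+1],w[-2])
Y=-0.03
robot.goto([.42,-.35,.40],[np.pi,0,Y]); robot.goto([.44,.1,.42],[np.pi,0,Y]); robot.goto([.5215,.302,.12],[np.pi,0,Y])
for o in(1,.85,.72,.6): robot.grip(o,30); print(o,robot.nose_length,robot.sense()['opening'])
robot.grip(.78); s=robot.sense();print(s['tcp_pos'],s['tcp_rot'],s['t'],s['joint_pos'],s['wrist_force'])
snap('side','side1')
E
```

```text
top 139 mean [0.52323299 0.06708667 0.09745099] range [0.50361376 0.04926362 0.09261748] [0.54360724 0.08522542 0.10335406] sphere [0.52488464 0.06773883 0.09993277]
  y 0.02 [0.44831951 0.44845775] 0.47483740977751643 0.5935253765909322 [0.62996778 0.63016749]
  y 0.05 [0.44844079 0.44847634] 0.4750762674415264 0.5937800815831473 [0.6195795  0.61966948]
  y 0.08 [0.44835805 0.44850453] 0.47471929994162876 0.593508374056432 [0.61965976 0.62001636]
  y 0.11 [0.45371003 0.45382675] 0.4750910209805721 0.5948407838085389 [0.62317527 0.62319556]
  y 0.14 [0.45138038 0.45159715] 0.4783778863825885 0.5951086884651328 [0.62737676 0.62822445]
  x 0.5 -0.02098299623381696 0.002950760328156621 0.16383124870331348 0.1882496745281548
  x 0.53 -0.024344603743405795 0.0024968958440577263 0.16178845599953376 0.18855849130521973
  x 0.56 -0.02471095390619776 0.002120483478759525 0.1616289425595477 0.18890854438481242
side 80 mean [0.52100527 0.07311891 0.09560944] range [0.5032319  0.05259272 0.09271358] [0.5414011  0.09068751 0.09979936] sphere [0.52299947 0.06988125 0.09773875]
  y 0.02 [0.44863785
[... 354 characters left out ...]
36842]
  y 0.14 [0.4523508 0.4523991] 0.4765317424765 0.5949328332476705 [0.62891346 0.63278627]
  x 0.5 -0.016360891933302608 0.0070765333134257405 0.16530942023466713 0.18935832264296876
  x 0.53 -0.0175354816538946 0.006410202875222744 0.16342003646156017 0.18952589049779883
  x 0.56 -0.017527372981139728 0.009047722735015888 0.1631179312196311 0.18765725454414187
1 0.011 0.9995238688784545
0.85 0.011 0.8498873522902253
0.72 0.011 0.720242526046423
0.6 0.011 0.5990783842553773
[0.52148964 0.30197494 0.12000164] [ 3.14154660e+00  3.69467544e-06 -2.99779660e-02] 5.975 [-0.09812342  0.54711854 -0.68280034  1.78129084  0.41216044  0.96051264
 -2.55149684] [-0.24827609 -0.42695846 -0.12363699]
```

View pics/side1.png

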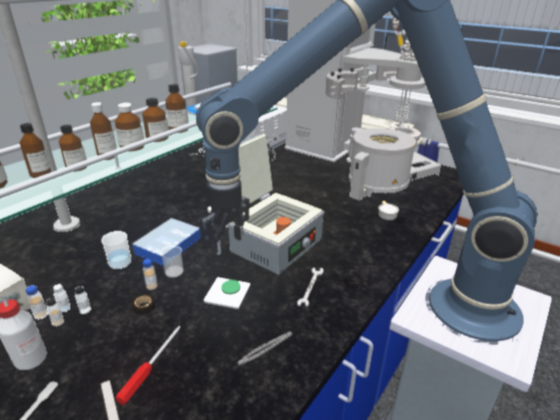

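The hand hangs at about (225,225) in the side view, above the tile with the blank at (231,287). I'll touch the tile with the fingertips to find their height, then grip.

```bash
python3 - <<'E'
from h import *
Y=np.pi-0.03; O=[np.pi,0,Y]
robot.goto([.5205,.303,.10],O); robot.grip(.74,30)
robot.move_straight([.5205,.303,.032],vel=.1)
hit=robot.move_straight([.5205,.303,.006],vel=.015,contact_N=3)
s=robot.sense(); z=s['tcp_pos'][2]; print(hit,s['tcp_pos'],s['wrist_force'])
robot.move_straight([.5205,.303,z+.004],vel=.03)
robot.grip(0.5,25); s=robot.sense(); print(s['opening'],s['gripper_force'],s['tcp_pos'],s['wrist_force'],s['t'],s['joint_pos'])
E
```

```text
False [0.52054316 0.30302727 0.00608455] [-0.09771327 -1.15982345  0.27880098]
0.5031907993270123 0.0 [0.52046746 0.30298239 0.01003043] [ 0.26330761  0.13541874 -0.45447753] 11.9 [ 0.1819492   1.00381973 -1.22164596  1.83120521  1.05945633  1.14058212
  0.10835672]
```

```bash
python3 - <<'E'
from h import *
d=snap('side','side2'); cv2.imwrite('pics/s2c.png',cv2.resize(d['image'][190:330,150:310,::-1],None,fx=4,fy=4,interpolation=cv2.INTER_CUBIC))
E
```

```text
(no output)
```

View pics/s2c.png

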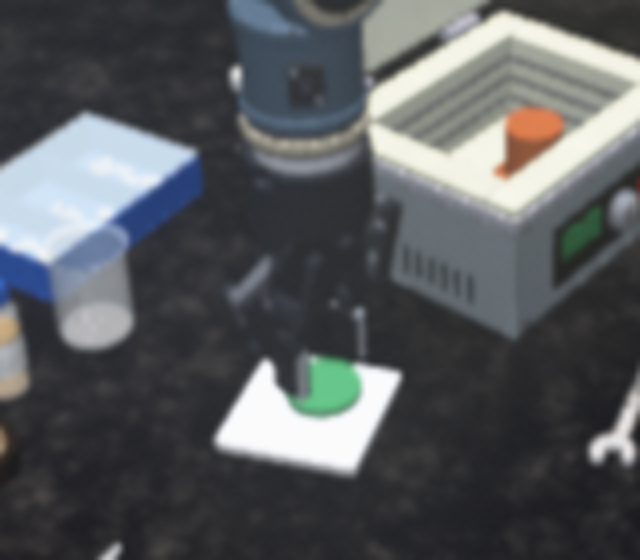

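The near finger tip is at about (297,395) in the crop, beside the blank's edge; the blank is centred at (325,387). The pads seem not to have reached it yet, so I'll close further.

```bash
python3 - <<'E'
from h import *
d=dict(np.load('side2.npz')); R=np.array(d['R']); o=-R.T@d['t']; u,v=150+299/4,190+398/4
r=np.array([(u-d['cx'])/d['fx'],(v-d['cy'])/d['fy'],1])@R
for y in(.323,.328,.333): print('tip',o+r*(y-o[1])/r[1])
robot.grip(0.3,25); s=robot.sense(); print(s['opening'],s['gripper_force'],s['tcp_pos'],s['wrist_force'],s['t'])
d=snap('side','side3'); cv2.imwrite('pics/s3c.png',cv2.resize(d['image'][240:310,190:270,::-1],None,fx=7,fy=7,interpolation=cv2.INTER_CUBIC))
E
```

```text
tip [0.52122345 0.323      0.0163376 ]
tip [0.51628047 0.328      0.02237829]
tip [0.51133749 0.333      0.02841899]
0.30161422555086653 0.0 [0.52049254 0.30302054 0.01007024] [0.20619467 0.43035776 0.36479814] 12.2583
```

View pics/s3c.png

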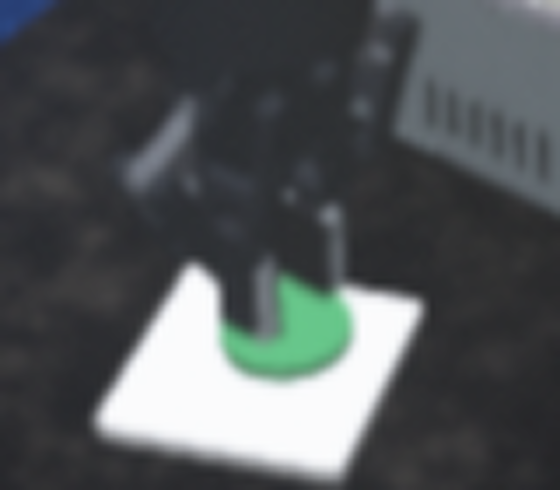

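The fingers closed above the blank: the tips at (265,335) and (335,290) in the crop overlie the green disc. So the tips stand higher than nose_length implies. I'll reopen and probe down to the tile by touch.

```bash
python3 - <<'E'
from h import *
p=[.5205,.303]
robot.grip(.74,25)
hit=robot.move_straight(p+[-.02],vel=.015,contact_N=3)
s=robot.sense(); z=s['tcp_pos'][2]; print(hit,s['tcp_pos'],s['wrist_force'],s['torque'])
robot.move_straight(p+[z+.004],vel=.03)
robot.grip(0.45,25); s=robot.sense(); print(s['opening'],s['gripper_force'],s['tcp_pos'],s['wrist_force'],s['t'])
E
```

```text
True [ 0.52047148  0.30298797 -0.00913364] [ 0.00503529 -1.23347134  4.69243189] [-0.06749958  0.0929477  -0.02383511]
0.5691676252990623 25.749280750751495 [ 0.52045707  0.30289161 -0.00507468] [-0.5068875  -0.67112793  2.15247894] 14.5917
```

Gripped. I'll lift it, carry it over the dome and check.

```bash
python3 - <<'E'
from h import *
O=[np.pi,0,np.pi-.03]
robot.move_straight([.5205,.303,.13],vel=.12)
robot.move_straight([.524,.0688,.13],vel=.15)
s=robot.sense(); print(s['opening'],s['gripper_force'],s['tcp_pos'],s['t'],s['joint_pos'])
d=snap('side','side4'); cv2.imwrite('pics/s4c.png',cv2.resize(d['image'][160:270,210:340,::-1],None,fx=5,fy=5,interpolation=cv2.INTER_CUBIC))
snap('top','top4')
P=pts(d); H,S,V=cv2.split(cv2.cvtColor(d['image'],cv2.COLOR_RGB2HSV))
g=(H>55)&(H<90)&(S>80)&(V>60); g[:160]=0;g[262:]=0;g[:,:210]=0;g[:,340:]=0
ys,xs=np.nonzero(g&(P[...,2]>.13)&(P[...,2]<.2)); q=P[ys,xs]; print(len(xs),xs.min(),xs.max(),ys.min(),ys.max(),q.min(0),q.max(0))
E
```

```text
0.5716856753185646 25.87585687637329 [0.52388119 0.06975851 0.13015264] 17.575 [ 0.71844292  0.75327448 -1.35246797  1.92550656  0.8117922   1.16854043
  0.59274495]
97 281 291 198 208 [0.49840002 0.04445306 0.1464892 ] [0.53580049 0.09704788 0.17014756]
```

View pics/s4c.png

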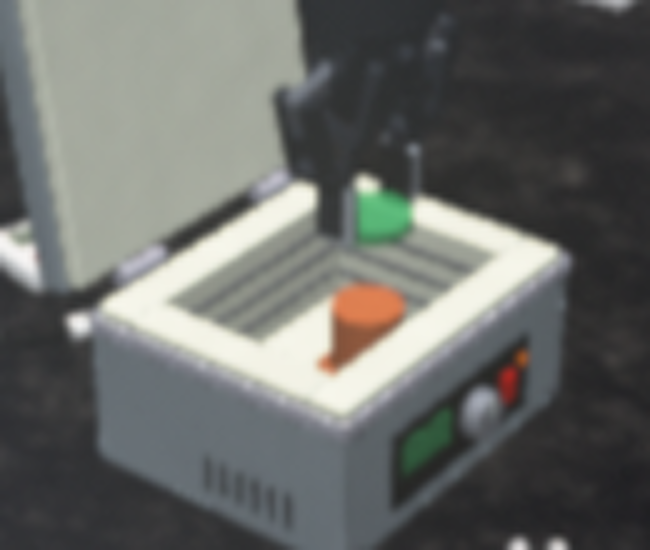

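The side view shows the blank gripped level, its right edge at (412,213) and lower edge at (385,242) in the crop, above the dome at (368,303). A quick projection check against the dome, then I lower it.

```bash
python3 - <<'E'
from h import *
d=dict(np.load('side4.npz')); R=np.array(d['R'])
H,S,V=cv2.split(cv2.cvtColor(d['image'],cv2.COLOR_RGB2HSV)); a=np.linspace(0,2*np.pi,180)
def proj(X): c=X@R.T+d['t']; return c[:,0]/c[:,2]*d['fx']+d['cx'],c[:,1]/c[:,2]*d['fy']+d['cy']
def ring(c,r,z): return proj(np.c_[c[0]+r*np.cos(a),c[1]+r*np.sin(a),0*a+z])
g=(H>55)&(H<90)&(S>80)&(V>60); t=((H<12)|(H>172))&(S>90)&(V>60)
for n,m in(('blank',g[190:212,270:300]),('dome',t[210:232,270:300])):
    ys,xs=np.nonzero(m); o=190 if n=='blank' else 210; print(n,'obs u',xs.min()+270,xs.max()+270,'v',ys.min()+o,ys.max()+o)
for z in(.1441,.1521):
    u,v=ring((.524,.0695),.025,z); print('pred blank',z,u.min(),u.max(),v.min(),v.max())
u,v=ring((.524,.069),.021,.093); print('pred dome rim',u.min(),u.max(),v.min(),v.max(),'top',proj(np.array([[.524,.069,.098]])))
d=dict(np.load('top4.npz'));H,S,V=cv2.split(cv2.cvtColor(d['image'],cv2.COLOR_RGB2HSV));g=(H>55)&(H<90)&(S>80)&(V>60);ys,xs=np.nonzero(g[190:225,270:310]);print('top green',len(xs),*( (xs.min()+270,xs.max()+270,ys.min()+190,ys.max()+190) if len(xs) else ()))
E
```

```text
blank obs u 281 291 v 198 208
dome obs u 275 290 v 217 231
pred blank 0.1441 274.0932589786464 292.24841915946894 199.7030118179443 208.66342369248488
pred blank 0.1521 274.1010913029871 292.3210426235182 197.19622531059193 206.09550373641713
pred dome rim 275.5697658578367 290.4764089718634 215.96036790609907 223.78892298306727 top (array([283.04814212]), array([218.30207163]))
top green 26 283 293 207 210
```

Predictions and observations agree within about 1 px, so I'm placing it.

```bash
python3 - <<'E'
from h import *
p=[.524,.069]
robot.move_straight(p+[.095],vel=.06)
hit=robot.move_straight(p+[.0825],vel=.012,contact_N=1.5)
s=robot.sense(); print(hit,s['tcp_pos'],s['wrist_force'],s['t'],s['joint_pos'][2])
for o in(.60,.63,.67,.72): robot.grip(o,20)
robot.sleep(.4)
d=snap('side','side5')
s=robot.sense(); print(s['opening'],s['gripper_force'],s['wrist_force'])
robot.move_straight([*s['tcp_pos'][:2],.20],vel=.1)
robot.sleep(.3); print(robot.sense()['t'])
d=snap('side','side6'); a=cv2.resize(d['image'][180:250,240:340,::-1],None,fx=6,fy=6,interpolation=cv2.INTER_CUBIC); cv2.imwrite('pics/s6c.png',a)
P=pts(d); H,S,V=cv2.split(cv2.cvtColor(d['image'],cv2.COLOR_RGB2HSV)); t=(H>55)&(H<90)&(S>80)&(V>60); t[:195]=0;t[232:]=0;t[:,265:]&=True;t[:,:265]=0;t[:,298:]=0
ys,xs=np.nonzero(t); print('blank px',len(xs),xs.min(),xs.max(),ys.min(),ys.max())
q=P[ys,xs]; q=q[abs(q[:,2]-.1)<.02]; print(q.min(0),q.max(0),q.mean(0))
q=q[q[:,2]>.1035]; A=np.c_[q[:,:2],np.ones(len(q))]; print('tilt',np.linalg.lstsq(A,q[:,2],rcond=None)[0])
R=np.array(d['R']); b=np.linspace(0,6.283,180)
for z in(.098,.106):
    c=np.c_[.524+.025*np.cos(b),.069+.025*np.sin(b),0*b+z]@R.T+d['t']; u=c[:,0]/c[:,2]*d['fx']+d['cx'];v=c[:,1]/c[:,2]*d['fy']+d['cy'];print('pred',u.min(),u.max(),v.min(),v.max())
E
```

```text
True [0.52393265 0.06896368 0.08372708] [-0.38126855  0.38546897  4.84190184] 19.275 -1.2867432056390555
0.7200383429094087 0.0 [0.07229354 0.25825551 0.14917895]
22.2167
blank px 136 275 291 212 221
[0.49834389 0.04784331 0.10059912] [0.54603886 0.09383696 0.10975056] [0.52150787 0.07219723 0.10561559]
tilt [-0.00868792  0.00130907  0.11032898]
pred 274.1542710403955 291.93964450449226 213.7420717935929 223.02871065403258
pred 274.1621565506484 292.00970436264856 211.33377268129595 220.5653145212533
```

View pics/s6c.png

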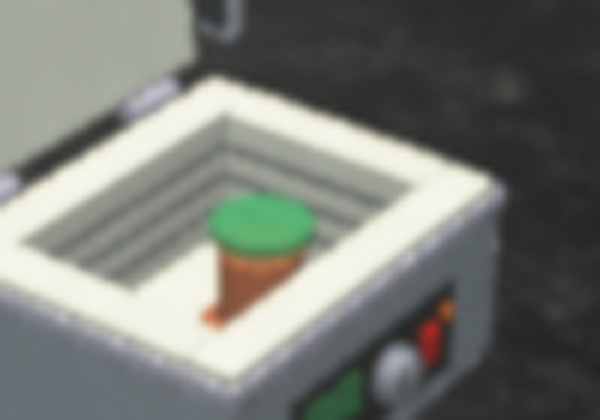

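The blank sits level on the dome: crop centre (262,225), fitted tilt about 0.5°. Next is the knob: I'll locate it in both first frames and check that the arc is reachable.

```bash
cat >> h.py <<'E'
Y=-.03; HX=np.array([.6255,.0803,.115])
def knob(a,h=HX):
    x=-.213*np.cos(a)+.022*np.sin(a); return h+[x*np.cos(Y),x*np.sin(Y),.213*np.sin(a)+.022*np.cos(a)]
E
python3 - <<'E'
from h import *
k=knob(1.71); print('pred knob',k)
d=dict(np.load('top0.npz')); V=d['image'].max(2); P=pts(d)
# knob: dark disc against notch; neighbourhood depth
c=d['t']+np.array(d['R'])@k; print('pix',c[0]/c[2]*d['fx']+d['cx'],c[1]/c[2]*d['fy']+d['cy'])
m=(P[...,2]>.285)&(P[...,2]<.36)&(V<90); m[:120]=0;m[160:]=0;m[:,260:310]&=True;m[:,:265]=0;m[:,305:]=0
ys,xs=np.nonzero(m); print(len(xs),xs.mean(),ys.mean(),xs.min(),xs.max(),ys.min(),ys.max(),P[m].mean(0),P[m].max(0)); print('plane',onplane(d,xs.mean(),ys.mean(),.326))
L=(P[...,2]>.2)&(P[...,2]<.32);L[:120]=0;L[175:]=0;L[:,:230]=0;L[:,340:]=0;q=P[L];print('lid top edge',q[:,1].min(),q[:,1].max(),q.max(0))
d=dict(np.load('side0.npz')); V=d['image'].max(2); P=pts(d)
m=(P[...,2]>.285)&(P[...,2]<.36)&(V<80)&(P[...,0]>.6)&(P[...,0]<.75)&(abs(P[...,1]-.08)<.06)
if m.any(): ys,xs=np.nonzero(m); print('side',m.sum(),xs.mean(),ys.mean(),P[m].mean(0),P[m].min(0),P[m].max(0))
for yaw in(Y,Y+np.pi):
  for a in(1.71,1.3,.9,.524):
    try: print(yaw,a,np.round(robot.inverse_kinematics(knob(a)-[0,0,.023],[np.pi,0,yaw]),2))
    except Exception as e: print(yaw,a,e)
E
```

```text
pred knob [0.6768188  0.07875997 0.32288701]
pix 284.0174284629265 130.45493992012246
114 283.5263157894737 129.5701754385965 278 289 124 135 [0.67510222 0.0798193  0.33404214] [0.69100046 0.09381683 0.34311679]
plane [0.67801843 0.07994254 0.326     ]
lid top edge -0.026877568788678568 0.18622997536275646 [0.68582379 0.18622998 0.3022039 ]
side 74 235.01351351351352 131.64864864864865 [0.67094668 0.08851536 0.32547171] [0.66163728 0.0783201  0.30891333] [0.68293652 0.09688083 0.33656794]
-0.03 1.71 [ 0.17  0.48 -0.53  1.39  0.24  1.34 -1.97]
-0.03 1.3 [ 0.26  0.34 -0.62  1.59  0.2   1.28 -1.99]
-0.03 0.9 [ 0.35  0.23 -0.7   1.8   0.16  1.17 -2.  ]
-0.03 0.524 [ 0.38  0.18 -0.74  1.99  0.14  1.02 -2.02]
3.1115926535897933 1.71 [ 0.51  0.72 -1.24  1.37  0.68  1.52  0.86]
3.1115926535897933 1.3 [ 0.65  0.6  -1.32  1.57  0.58  1.43  0.83]
3.1115926535897933 0.9 [ 0.77  0.47 -1.36  1.79  0.48  1.28  0.83]
3.1115926535897933 0.524 [ 0.83  0.42 -1.37  1.97  0.45  1.12  0.81]
```

The knob prediction matches the images to about 2 mm. Approaching and gripping.

```bash
sed -i 's/.6255,.0803/.6255,.0813/' h.py; python3 - <<'E'
from h import *
O=[np.pi,0,Y]; k=knob(1.71)
p=robot.sense()['tcp_pos']; robot.move_straight([p[0],p[1],.40],vel=.2)
robot.goto([k[0],k[1],.40],O); robot.grip(.66,40)
print(robot.move_straight([k[0],k[1],k[2]-.023],vel=.08,contact_N=6))
s=robot.sense(); print(s['tcp_pos'],s['wrist_force'])
robot.grip(.1,40); s=robot.sense(); print(s['opening'],s['gripper_force'],s['wrist_force'],s['tcp_pos'],s['t'],s['joint_pos'])
d=snap('side','side7'); cv2.imwrite('pics/s7c.png',cv2.resize(d['image'][90:240,190:340,::-1],None,fx=4,fy=4,interpolation=cv2.INTER_CUBIC))
E
```

```text
False
[0.67714356 0.07989312 0.30061027] [-0.49233034  0.07787414  0.61516791]
0.3214085657183426 39.28064167499542 [-0.30098057  1.96875571  2.08077651] [0.67706071 0.08112405 0.30077862] 27.8833 [ 0.16308669  0.47864992 -0.52338193  1.38592734  0.23745903  1.33763692
 -1.96553851]
```

View pics/s7c.png

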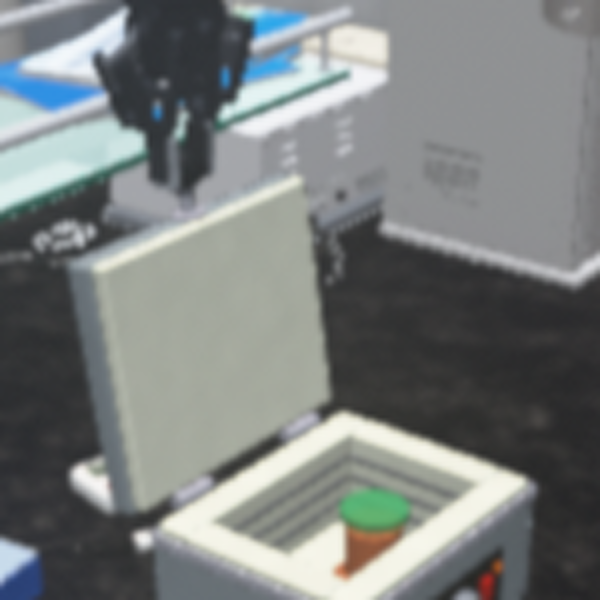

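The fingers hold the knob at crop (185,170); the blank is still level at (375,508). Now swinging the lid forward in small steps.

```bash
cat > arc.py <<'E'
from h import *
import sys
a0,a1,n=map(float,sys.argv[1:4]); off=knob(1.71)-np.array([.6771,.0805,.3008])
for a in np.linspace(a0,a1,int(n)+1)[1:]:
    robot.move_straight(knob(a)-off,vel=.08); s=robot.sense()
    print(round(a,3),np.round(s['wrist_force'],1),round(s['opening'],3),round(s['gripper_force'],1),np.round(s['tcp_pos']-(knob(a)-off),4),round(s['t'],2))
    if np.linalg.norm(s['wrist_force'])>25: print('stop');break
E
python3 arc.py 1.71 1.3 6
```

```text
1.642 [ 1.5  3.1 -0.6] 0.324 39.9 [-0.      0.0005 -0.    ] 28.27
1.573 [ 1.9  4.6 -0.8] 0.324 39.9 [ 0.0001  0.0004 -0.    ] 28.6
1.505 [ 1.8  4.  -0.8] 0.321 39.9 [ 0.      0.0002 -0.0002] 28.93
1.437 [ 0.7  4.2 -1.9] 0.318 40.1 [ 0.      0.0001 -0.0002] 29.27
1.368 [ 0.9  4.6 -2.6] 0.321 40.3 [ 0.0001  0.0001 -0.0002] 29.6
1.3 [ 1.3  4.1 -1.5] 0.324 39.9 [ 0.0003 -0.0001 -0.    ] 29.93
```

Smooth, with low forces. Continuing to 30°.

```bash
python3 arc.py 1.3 .524 11; python3 - <<'E'
from h import *
robot.sleep(.4); s=robot.sense(); print(s['wrist_force'],s['gripper_force'],s['t'])
d=snap('side','side8'); a=cv2.resize(d['image'][130:270,190:340,::-1],None,fx=4,fy=4,interpolation=cv2.INTER_CUBIC); cv2.imwrite('pics/s8c.png',a)
P=pts(d); V=d['image'].max(2)
H,S,V=cv2.split(cv2.cvtColor(d['image'],cv2.COLOR_RGB2HSV)); g=(H>55)&(H<90)&(S>80)&(V>50); g[:200]=0;g[228:]=0;g[:,:265]=0;g[:,298:]=0
ys,xs=np.nonzero(g); print('blank',len(xs),(xs.min(),xs.max(),ys.min(),ys.max()) if len(xs) else '')
# lid slope: points on lid's left side face/top near y=.186
m=(P[...,0]>.44)&(P[...,0]<.66)&(P[...,1]>.165)&(P[...,1]<.2)&(P[...,2]>.125)&(P[...,2]<.3); q=P[m]
bins=np.arange(.47,.62,.02)
print(len(q)); lo=[(x,q[abs(q[:,0]-x)<.01][:,2].min(),q[abs(q[:,0]-x)<.01][:,2].max()) for x in bins if (abs(q[:,0]-x)<.01).sum()>3]; print(np.round(lo,3)); lo=np.array(lo)
if len(lo)>2: print([np.degrees(np.arctan(np.polyfit(lo[:,0],lo[:,i],1)[0])) for i in(1,2)])
E
```

```text
1.229 [ 0.5  4.2 -1.1] 0.321 39.7 [ 0.0003 -0.0001  0.0003] 30.27
1.159 [-0.2  3.3  1.4] 0.32 39.7 [ 0.0002 -0.0002  0.0005] 30.62
1.088 [-2.3  1.6  5.8] 0.308 38.9 [ 0.0001 -0.0003  0.0006] 30.96
1.018 [-4.9  1.8 10.1] 0.296 38.1 [-0.0001 -0.0003  0.0013] 31.3
0.947 [-1.3  1.5  1.8] 0.099 0.9 [-0.0001 -0.001  -0.0001] 31.64
0.877 [-1.  -0.1  0.1] 0.102 0.5 [-0.0002 -0.0008 -0.0007] 31.98
0.806 [-1.8 -0.3  1.1] 0.101 0.9 [-0.0001 -0.0004 -0.0002] 32.33
0.736 [-2.9 -1.6  2.5] 0.101 1.6 [-0.0003 -0.0001 -0.0001] 32.67
0.665 [-4.1 -2.   3. ] 0.099 2.3 [-0.0008 -0.     -0.0003] 33.01
0.595 [-7.  -1.4  4.1] 0.103 3.2 [-0.001  -0.     -0.0003] 33.35
0.524 [-8.2 -1.   5.9] 0.101 4.5 [-0.002  -0.0001 -0.0005] 33.69
[-8.46905062 -1.9451246   5.32590373] 4.55893088132143 34.0917
blank 137 (np.int64(275), np.int64(291), np.int64(212), np.int64(221))
664
[[0.49  0.226 0.242]
 [0.51  0.212 0.253]
 [0.53  0.194 0.246]
 [0.55  0.181 0.232]
 [0.57  0.16  0.217]
 [0.59  0.148 0.198]
 [0.61  0.129 0.185]]
[np.float64(-39.12222099957995), np.float64(-29.04804122479366)]
```

View pics/s8c.png

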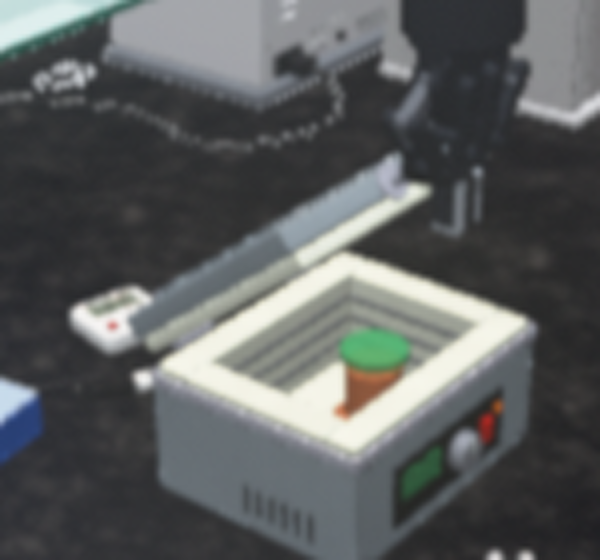

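The blank is undisturbed at crop (375,348). But the knob slipped out of the pads at around 1.0 rad. It now leans on the +x side of the closed fingers at about (430,180), and the lid is held at roughly 38–39°. Regripping would mean letting the lid go, so I'll keep carrying it on the fingers and ease them towards −x to lower it to 30°.

```bash
cat > low.py <<'E'
from h import *
import sys
def ang(f):
    d=snap('side',f); P=pts(d)
    q=P[(P[...,0]>.44)&(P[...,0]<.66)&(P[...,1]>.165)&(P[...,1]<.2)&(P[...,2]>.122)&(P[...,2]<.3)]; r=[]
    for i,bs in((0,np.arange(.49,.60,.01)),(1,np.arange(.53,.62,.01))):
        w=[(x,np.percentile(q[abs(q[:,0]-x)<.007][:,2],4 if i==0 else 96)) for x in bs if (abs(q[:,0]-x)<.007).sum()>5]; w=np.array(w)
        r.append(round(-np.degrees(np.arctan(np.polyfit(w[:,0],w[:,1],1)[0])),1))
    return r
n,dx,dz=int(sys.argv[1]),float(sys.argv[2]),float(sys.argv[3])
print(ang('l0'))
p=np.array(robot.sense()['tcp_pos'])
for i in range(n):
    p=p+[dx,-.03*dx,dz]
    robot.move_straight(p,vel=.02); s=robot.sense()
    print(np.round(s['tcp_pos'],4),np.round(s['wrist_force'],1),round(s['opening'],3),round(s['gripper_force'],1),ang('l%d'%i),round(s['t'],2))
    if np.linalg.norm(s['wrist_force'])>25: break
E
python3 low.py 2 -.004 0
```

```text
[np.float64(38.6), np.float64(38.9)]
[0.4469 0.0873 0.2183] [-1.9 -0.4 -1.1] 0.097 1.1 [np.float64(37.8), np.float64(39.0)] 34.62
[0.4425 0.0874 0.2183] [-2.4  0.2 -0.7] 0.099 1.2 [np.float64(36.1), np.float64(36.5)] 35.02
```

Works as expected. Continuing.

```bash
python3 low.py 4 -.004 0
```

```text
[np.float64(35.7), np.float64(36.4)]
[0.4383 0.0874 0.2183] [-2.   0.  -0.5] 0.101 1.3 [np.float64(34.8), np.float64(34.3)] 35.48
[0.4343 0.0876 0.2183] [-2.  -0.1 -0.8] 0.096 1.4 [np.float64(32.6), np.float64(33.2)] 35.88
[0.4303 0.0877 0.2183] [-2.7 -0.1 -0.7] 0.098 1.4 [np.float64(31.4), np.float64(31.0)] 36.28
[0.4263 0.0878 0.2183] [-3.5 -0.  -1.7] 0.099 1.4 [np.float64(29.5), np.float64(29.5)] 36.68
```

```bash
python3 - <<'E'
import sys; sys.argv=['',0,0,0]
from low import *
robot.sleep(1.0); s=robot.sense(); print(ang('f'),s['wrist_force'],s['gripper_force'],s['t'])
d=dict(np.load('f.npz')); H,S,V=cv2.split(cv2.cvtColor(d['image'],cv2.COLOR_RGB2HSV)); g=(H>55)&(H<90)&(S>80)&(V>50); g[:200]=0;g[228:]=0;g[:,:265]=0;g[:,298:]=0
ys,xs=np.nonzero(g); print('blank',len(xs),xs.min(),xs.max(),ys.min(),ys.max())
if len(xs)>100: print(robot.close_job())
E
```

```text
[np.float64(29.3), np.float64(29.3)]
[np.float64(29.6), np.float64(29.6)] [-4.68594528 -0.09183081  1.22141324] 2.340936481487006 37.7833
blank 137 275 291 212 221
the job is handed in; nothing more can be done
None
```

Job handed in at 37.8 s: the blank is balanced level and centred on the dome, and the lid is held at about 29.5°, but leaning against the closed fingers because the knob slipped from the grip at about 1.0 rad; I did not measure the lid's speed during that slip, so I can't rule out that it passed the 2.5 rad/s limit.

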